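# Index the carving table and lock it

## Robot

A 6-joint arm with a two-finger parallel gripper is mounted at the origin on a cart in front of the work surface, level with it; the furniture and walls round the work are solid. World frame = base frame: x ahead of the robot, y to its left, z up, the work surface at z = 0. Lengths are in m, angles in degrees, forces in N, time in s.
With the tool pointing down it reaches from about 0.4 to 0.825 m from the base axis. Payload 7 kg.
Tool frame: the origin (TCP) lies on the front face of the gripper's body, between the roots of the fingers; the fingertips stand 66 mm ahead of it and the grasp point (between the pads) lies 47 mm ahead of it; z points along the fingers, y is the line along which they close (so a half turn about z gives the same grasp; the last joint's range is limited). The gripper opens to 88 mm and grips with 3 to 60 N. Pads are 19 mm wide; open, the fingers measure 130 mm over their backs; the gripper's body (78 mm by 193 mm) begins 47 mm behind the grasp point.
Start: joints at [-47.378, 20.546, 0.682, 0, -70.136, -16.507], TCP at [0.297, -0.606, 0.292] pointing down, gripper open.
Joint ranges: [-176.03, 176.03], [-82.01, 121.73], [-58.28, 71.71], [-173.87, 95.51], [-174.79, -0.11], [-173.66, 173.66]. Speed limits (degrees/s): [136.94, 136.94, 172.46, 180, 180, 180].

## Interface

Orientations are given as [roll, pitch, yaw] about the fixed x, y, z axes, in that order (R = Rz(yaw) Ry(pitch) Rx(roll)).
In Python, from plant import ctrl gives the robot as it stands.
- The arm moves only by the tool send_rows, never from a script. Its argument "deltas" is a list of rows, each a list of 2 entries, a list of its own where there are three numbers: the shift along the tool's x, y, z each as a share of 800 mm, from -1 to 1, then the turn about the tool's z as a share of 90 degrees, from -1 to 1. A call has exactly 5 rows; each row is the pose to reach, as a shift and turn from the pose commanded when the call began, along the tool's axes at that moment; what a row does not reach only later rows make up. A row lasts 1/12 s, in which the tool goes at most 41.7 mm and 7.16 degrees, less where a joint would pass 70% of its speed; a pose out of reach is approached as far as the arm can. A call with a number of a shift or a turn outside -1 to 1 is refused whole. A call with a gripper value outside its range is refused whole. "gripper" is the opening, from 0 (shut) to 1 (fully open), set as the call begins (left out, the last holds). The fingers move at their own pace and stop on an object; the grip force is fixed at half the most. Time passes only in rows, so rows that repeat a pose let the fingers close, or fill a call up. It gives the time, the measured TCP pose, the force, the opening and the grip force at its end, in the units of the state.
- ctrl.get_obs(): the state, without advancing time (a new reading comes with each control period).
- ctrl.snapshot(name): name is "side" or "top"; returns a dict with "color" (480x640x3 uint8, red, green, blue), "vertical_fov" (degrees; the focal length in pixels is half the picture's height over the tangent of half this angle, whatever the lens; pixels are square), "cx", "cy" (the principal point, pixels), "k1" (the pictures are not rectified: a ray, as slopes to the right and down, at radius r is drawn at 1 + k1 r^2 times it, then the intrinsics apply), "rvec" (rotation vector, rad) and "tvec" (3), from world to camera coordinates, as OpenCV has them. Camera axes: x right, y down, z forward; pixel columns grow to the right and rows downward; lengths in m; the calibration is good to about 2 mm. A picture is of the moment at which its call begins. There is no depth.
- ctrl.close_job(): hands the job in; it is judged then, once.
Trained networks look in a picture, given as the dict that the camera call returned (one of the last four; its "shot" number tells which), for a name from the list of things; names that differ only in an ending like _2 or _b are one class to them, and where a whole thing is asked for, a point or a joint stands for the part that bears it (a point fixed in the world has none). Each returns a list of dicts, best first, with "conf" (0 to 1); they miss things now and then, are a little off and sometimes report something else, mostly with a low value. They report only what shows in the picture. A call takes as long as a camera call.
- ctrl.boxes_of(picture, thing): "xy" ([column, row] as shares, 0 to 1, of the picture: columns of its width, rows of its height, amid what is visible of it).
- ctrl.cut_out(picture, thing): "pixels" (480x640 bool, what is visible of it) and "xy" ([column, row] as shares, 0 to 1, of the picture: columns of its width, rows of its height, amid what is visible of it).
The state is a dict: "clock": time; "joint_pos": joint angles; "qvel": joint speeds; "tau": joint torques, N m; "tool_pos": TCP position; "orientation": TCP orientation; "force": force on the tool from outside, world axes, zero at the start; "moment": the same for the moment, N m; "opening": finger opening in m; "gripper_force": force on a finger pad.
Only numpy, scipy, OpenCV 4.12 (cv2) and the standard library are available. Lean on these libraries where they do the work, as an engineer would, in place of code of your own. Each camera call takes 0.05 s, during which the arm holds its last target. There are 200 camera calls.

## Task

A turned bowl is held on the indexing table for carving. Without gripping anything, push the wheel's spokes round with a fingertip until the spoke with the red knob stands over the brass pointer on the base, and only then push the lever with the yellow knob outward until it is fully home, so that the table is locked there. Leave the other things on the bench where they are and end clear of everything.

Things in the scene. Friction and masses are not known exactly. Their poses are not given: they have to be found in the camera images.
- index_base: Fixed dark base of the indexing table: round foot 172 mm across, 11 high. Origin on the wheel's vertical axis, at the bench top. Its -x axis runs along the brass pointer (on a tongue reaching 128 mm from the axis, top at 13 mm); on its -y side a 60 mm wide, 10 mm high arm reaches out 190 mm and carries the lock lever's post (36 mm across, top at 40 mm).
- index_wheel: Wheel, turns either way about vertical z (origin as index_base): disc 124 mm across, top at 28 mm, a 109 mm bowl fixed on it (rim at 76 mm). Four 10 mm spokes on its +x, +y, -x, -y climb from 24 mm high at radius 68 mm to 22 mm ball knobs centred at radius 100 mm, 50 mm high; +x knob red, others black. Friction holds it: 2 N at a knob turns it. It can turn half a turn either way from any start.
- red_knob (a point): Centre of the red ball knob (22 mm diameter), 100 mm from the wheel's axis, 50 mm above the bench.
- pointer_mark (a point): The point over the brass pointer where the centre of the red knob must stand: 100 mm from the wheel's axis on the base's -x axis, 50 mm above the bench.
- lock_lever (a joint): Lock lever about a vertical axis: 0 = open, along the base's -x (parallel to the pointer); grows counter-clockwise seen from above, the knob swinging outward, away from the wheel, to a hard stop at 1.3 rad = locked. Starts 0 to 0.3; friction holds it where it is left, about 2 N at the knob moves it.
- lever_knob (a point): Centre of the lever's yellow ball knob (22 mm diameter), 75 mm from the lever's axis, 53 mm above the bench; the arm is a 10 mm thick rod about 50 mm above the bench. The point's +x axis points from the knob to the lever's axis.
- lever_pivot (a point): Point on the lever's vertical axis at the height of its knob: 30 mm along the base's +x and 165 mm along its -y from the wheel's axis.
- wax_tin: Loose bystander, leave alone: closed round tin, red lid, 78 mm across, 31 high; origin at the centre of its underside.
- masking_tape: Loose bystander, leave alone: cream roll of tape lying flat, 102 mm across, 25 high; origin at the centre of its underside.
- sanding_block: Loose bystander, leave alone: black sanding block 62x100x28 mm; origin at the centre of its underside.
- pen_blank: Loose bystander, leave alone: square red-brown wooden stick 19x128x20 mm; origin at the centre of its underside.
- ca_glue: Loose bystander, leave alone: small white bottle with red cap, 32 mm across, 91 high, near the left end of the bench, beyond which a solid upright rail about 1 m tall stands at x 0.54, y 0.38 m (swing the arm clear of it); origin at the centre of its underside.
- chuck_key: Loose bystander, leave alone: grey T-shaped chuck key 70x82x21 mm; origin at the centre of its underside.

How it is judged (in metres and radians):
On the way, in this order (a step that is already met when the one before it is completed fails the run):
1. the red knob stands still over the pointer while the lever is still open (horizontal distance between red_knob and pointer_mark below 0.01 m and angular speed of index_wheel below 0.1 rad/s and value of joint lock_lever below 0.6 rad), for 0.2 s.
2. the lever is home with the red knob still over the pointer (horizontal distance between red_knob and pointer_mark below 0.01 m and value of joint lock_lever above 1.2 rad), for 0.2 s.
At the end, for the whole second after the job is handed in: The red knob's centre is within 10 mm of the point over the pointer (about 6 degrees), the wheel is at rest and the lever is at least 1.2 rad round, against its stop at 1.3 (all of step 2 and angular speed of index_wheel below 0.05 rad/s); the robot touches nothing.
It fails at once if the lever is swung over (past 0.7 rad) while the red knob is more than 15 mm off the pointer (value of joint lock_lever above 0.7 rad and horizontal distance between red_knob and pointer_mark above 0.015 m).
It fails at once if a spoke or its knob is taken between the fingers (((x of the grasp point in the frame of index_wheel between 0.068 and 0.112 m and y of the grasp point in the frame of index_wheel between -0.008 and 0.008 m) or (x of the grasp point in the frame of index_wheel between -0.112 and -0.068 m and y of the grasp point in the frame of index_wheel between -0.008 and 0.008 m) or (y of the grasp point in the frame of index_wheel between 0.068 and 0.112 m and x of the grasp point in the frame of index_wheel between -0.008 and 0.008 m) or (y of the grasp point in the frame of index_wheel between -0.112 and -0.068 m and x of the grasp point in the frame of index_wheel between -0.008 and 0.008 m)) and z of the grasp point in the frame of index_wheel between 0.015 and 0.064 m and contact force between the fingers and index_wheel above 0.5 N).
It fails at once if the lever or its knob is taken between the fingers (x of the grasp point in the frame of lever_knob between -0.012 and 0.06 m and y of the grasp point in the frame of lever_knob between -0.008 and 0.008 m and z of the grasp point in the frame of lever_knob between -0.03 and 0.012 m).
It fails at once if a loose thing on the bench is moved by more than 20 mm or lifted (distance of any of wax_tin, masking_tape, sanding_block, pen_blank, ca_glue, chuck_key from where it was at the start of the episode above 0.02 m).
It also fails if it takes over 72 s, if anything falls off the work surface, if the arm or the gripper's body presses on something with over 40 N, if the wrist force passes 120 N, or if a joint passes its speed limit or range.

## Working session

There is one attempt and no reset: what is moved stays moved. The work goes in short steps, Python scripts to look and compute and a tool call to move; the robot and the scene stay as the last step left them, time stands still between calls to the robot, and variables do not carry over. Pictures are saved under pics/ and viewed, at most 10 in all, crops included, and the job is handed in when it is done.

Besides the shell and the picture viewer there is one more tool, called after "Call:" in YAML: its name, and indented under it one key for each argument. send_rows: Moves the arm, as the interface text tells. Shift numbers are shares of 800 mm and turn numbers shares of 90 degrees, none past 1 either way. Its arguments: {"type":"object","properties":{"deltas":{"type":"array","items":{"type":"array"}},"gripper":{"type":"number"}},"required":["deltas"]}

```bash
ls; mkdir -p pics; cat > h.py <<'E'
import numpy as np, cv2
from plant import ctrl
def ray(p,uv):
    f=240/np.tan(np.radians(p["vertical_fov"])/2)
    K=np.array([[f,0,p["cx"]],[0,f,p["cy"]],[0,0,1.]])
    # slopes distorted by 1+k1 r^2
    n=cv2.undistortPoints(np.array([[uv]],float),K,np.array([p["k1"],0,0,0.]))[0,0]
    R=cv2.Rodrigues(np.array(p["rvec"],float))[0]; t=np.array(p["tvec"],float)
    return -R.T@t, R.T@np.array([n[0],n[1],1])
def atz(p,uv,z):
    o,d=ray(p,uv); return o+d*(z-o[2])/d[2]
def proj(p,X):
    f=240/np.tan(np.radians(p["vertical_fov"])/2)
    K=np.array([[f,0,p["cx"]],[0,f,p["cy"]],[0,0,1.]])
    return cv2.projectPoints(np.array(X,float).reshape(-1,1,3),np.array(p["rvec"],float),np.array(p["tvec"],float),K,np.array([p["k1"],0,0,0.]))[0][:,0]
def save(p,n): cv2.imwrite(f"pics/{n}.png",p["color"][:,:,::-1])
def find(p,th,z):
    r=ctrl.boxes_of(p,th)
    for d in r[:3]:
        uv=np.array(d["xy"])*[640,480]; print(th,round(d["conf"],2),uv.round(1),atz(p,uv,z).round(4))
E
python3 - <<'E'
from h import *
for n in("top","side"):
    p=ctrl.snapshot(n); save(p,n+"0"); print(n,"cam",ray(p,(320,240))[0].round(3))
    for th,z in [("index_base",.01),("index_wheel",.04),("red_knob",.05),("lever_knob",.053),("lock_lever",.05),("wax_tin",.03),("masking_tape",.025),("sanding_block",.028),("pen_blank",.02),("ca_glue",.045),("chuck_key",.01)]: find(p,th,z)
o=ctrl.get_obs();print(o)
E
```

```text
pics
top cam [ 0.392 -0.117  1.15 ]
index_base 0.82 [280.4 220.8] [ 0.5466 -0.0165  0.01  ]
index_base 0.57 [478.8 239.3] [ 0.5085 -0.4802  0.01  ]
index_wheel 0.66 [274.9 220.8] [ 0.5424 -0.0067  0.04  ]
red_knob 0.96 [275.2 220.4] [ 0.5419 -0.0084  0.05  ]
lever_knob 0.84 [351.5 221.2] [ 0.5415 -0.1792  0.053 ]
lock_lever 0.75 [351.7 221.5] [ 0.5412 -0.1798  0.05  ]
wax_tin 0.89 [173.  281.5] [0.4016 0.2262 0.03  ]
masking_tape 0.79 [425.5 294.6] [ 0.3794 -0.35    0.025 ]
masking_tape 0.7 [280.4 222.1] [ 0.5415 -0.0179  0.025 ]
sanding_block 0.94 [468.4 182.2] [ 0.6399 -0.453   0.028 ]
pen_blank 0.9 [473.6 238.8] [ 0.5085 -0.4647  0.02  ]
ca_glue 0.8 [158.  187.3] [0.6176 0.2661 0.045 ]
chuck_key 0.77 [362.1 304.7] [ 0.3551 -0.2072  0.01  ]
side cam [0.174 0.733 0.587]
index_base 0.61 [299.3 272.1] [ 0.5314 -0.0232  0.01  ]
index_wheel 0.84 [290.7 268.5] [0.5349 0.0105 0.04  ]
red_knob 0.7 [288.3 264.9] [0.5384 0.0135 0.05  ]
lever_knob 0.76 [323.4 227.6] [ 0.5261 -0.1532  0.053 ]
lever_knob 0.51 [294.4 268.4] [0.5195 0.0247 0.053 ]
lock_lever 0.61 [323.2 224. ] [ 0.5348 -0.1743  0
[... 409 characters left out ...]
8.9] [ 0.352 -0.192  0.01 ]
{'clock': 1.2, 'joint_pos': array([-4.73759580e+01,  2.05457647e+01,  6.80991324e-01, -2.04996430e-03,
       -7.01358600e+01, -1.65088975e+01]), 'qvel': array([ 0.04432278,  0.07946947, -0.02115558, -0.0721358 , -0.0322318 ,
        0.06522962]), 'tau': array([-1.44457954e-03, -5.82397127e+01,  2.93295872e+01,  7.00224057e+00,
        1.24688755e-02, -2.72277100e-05]), 'tool_pos': array([ 0.29711454, -0.60605353,  0.29215415]), 'orientation': array([ 1.79998845e+02,  1.66850113e-03, -1.53885552e+02]), 'force': array([ 0.38158139,  0.60503196, -0.35174812]), 'moment': array([0.0283429 , 0.02580868, 0.00227623]), 'gripper_force': 0.0, 'opening': 0.0873003613572455}
```

```bash
python3 - <<'E'
import cv2
a=cv2.imread("pics/top0.png")[130:340,180:460]; cv2.imwrite("pics/topc.png",cv2.resize(a,(800,600)))
E
```

```text
(no output)
```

View pics/topc.png

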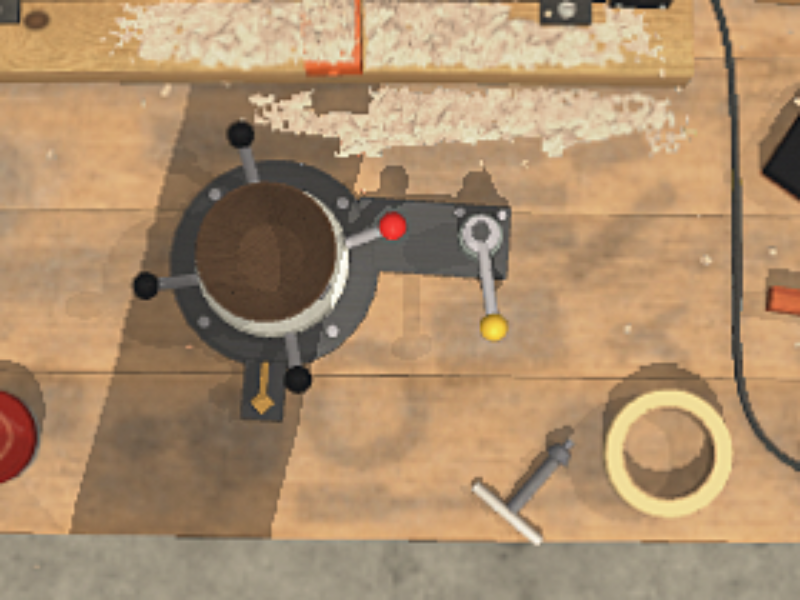

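View pics/side0.png

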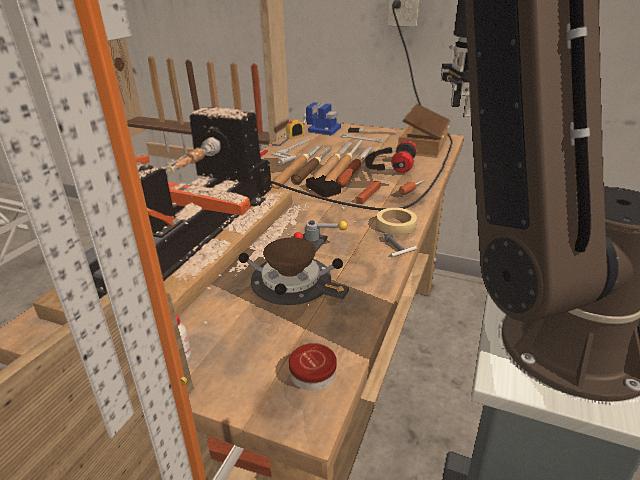

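The top crop shows the red knob at crop (393,227) and black knobs at (240,134), (146,285) and (298,379). The pointer tip is near (263,403), the lever pivot at (481,234) and the yellow knob at (494,327). The side view confirms this layout, with the lathe bed behind the wheel.

```bash
cat >> h.py <<'E'
def blob(p,kind,guess,win=14):
    hsv=cv2.cvtColor(p["color"],cv2.COLOR_RGB2HSV).astype(int); H,S,V=hsv[...,0],hsv[...,1],hsv[...,2]
    m={"red":((H<6)|(H>174))&(S>170)&(V>90),"yellow":(H>18)&(H<32)&(S>150)&(V>100),"black":V<35}[kind]
    c,r=map(int,guess); w=np.zeros_like(m); w[max(r-win,0):r+win,max(c-win,0):c+win]=1
    y,x=np.nonzero(m&w); return np.array([x.mean(),y.mean()]),len(x)
E
python3 - <<'E'
from h import *
p=ctrl.snapshot("top")
T=lambda c:(180+c[0]/2.857,130+c[1]/2.857)
K=[]
for k,c in [("red",(393,227)),("black",(240,134)),("black",(146,285)),("black",(298,379))]:
    uv,n=blob(p,k,T(c),8); X=atz(p,uv,.05); K.append(X); print(k,uv,n,X.round(4))
K=np.array(K); C=K.mean(0); print("C",C.round(4),np.linalg.norm((K-C)[:,:2],axis=1),np.degrees(np.arctan2(*(K-C)[:,1::-1].T)))
y,n=blob(p,"yellow",T((494,327)),8); Y=atz(p,y,.053); print("Y",Y.round(4),n)
P=atz(p,T((481,234)),.055); print("piv",P.round(4),np.linalg.norm((Y-P)[:2]))
t=atz(p,T((263,400)),.013);print("tip",t.round(4))
print("base -x dir from tip",np.degrees(np.arctan2(*(t-C)[1::-1])))
d=(P-C)[:2]; print("pivot ang",np.degrees(np.arctan2(d[1],d[0])),np.linalg.norm(d)," => base x", np.degrees(np.arctan2(d[1],d[0])-np.arctan2(-165,30)))
E
```

```text
red [317.04347826 208.76811594] 69 [ 0.5692 -0.1019  0.05  ]
black [263.79245283 176.81132075] 53 [0.6415 0.0198 0.05  ]
black [230.64814815 229.74074074] 54 [0.5199 0.0918 0.05  ]
black [283.89473684 262.19298246] 57 [ 0.4484 -0.0296  0.05  ]
C [ 0.5447 -0.005   0.05  ] [0.09997738 0.09991264 0.09994173 0.09946582] [ -75.83324322   14.36818198  104.42284941 -165.65202273]
Y [ 0.4902 -0.1812  0.053 ] 70
piv [ 0.5621 -0.172   0.055 ] 0.0724368227900958
tip [4.32e-01 3.00e-04 1.30e-02]
base -x dir from tip 177.33220640498044
pivot ang -84.07640750845448 0.1678955428367664  => base x -4.381253977220503
```

```bash
cat >> h.py <<'E'
C=np.array([.5447,-.005]); PTR=176.4
def u(a): return np.array([np.cos(np.radians(a)),np.sin(np.radians(a))])
def frame(yaw): # tool-down axes in world
    x=u(yaw); y=np.array([np.sin(np.radians(yaw)),-np.cos(np.radians(yaw))])
    return np.array([[x[0],y[0],0],[x[1],y[1],0],[0,0,-1]])
def state():
    o=ctrl.get_obs(); return np.array(o["tool_pos"]),o["orientation"][2]
def plan(rows,cur=None):
    """rows: [(xyz TCP, yaw)], one per control row; prints calls of 5"""
    p,yaw=cur or state()
    while len(rows)%5: rows.append(rows[-1])
    for i in range(0,len(rows),5):
        R=frame(yaw); out=[]
        for X,Yw in rows[i:i+5]:
            s=np.round(R.T@(np.array(X)-p)/.8,3); t=round(-((Yw-yaw))/90,3); out.append([s.tolist(),t])
        print(str(out).replace(" ",""))
        p=p+R@np.array(out[-1][0])*.8; yaw=yaw-out[-1][1]*90
        print("   ->",p.round(4),round(yaw,1))
    return p,yaw
def line(a,b,n):
    return [(np.array(a[0])+(np.array(b[0])-a[0])*k/n, a[1]+(b[1]-a[1])*k/n) for k in range(1,n+1)]
E
python3 - <<'E'
from h import *
s=state(); g=(np.array([.613,-.091,.27]),14.)
plan(line(s,g,25))
E
```

```text
[[[-0.026,0.016,0.001],np.float64(-0.075)],[[-0.051,0.032,0.002],np.float64(-0.149)],[[-0.077,0.049,0.003],np.float64(-0.224)],[[-0.102,0.065,0.004],np.float64(-0.298)],[[-0.128,0.081,0.006],np.float64(-0.373)]]
   -> [ 0.3605 -0.5028  0.2874] -120.3
[[[-0.03,-0.001,0.001],np.float64(-0.075)],[[-0.06,-0.001,0.002],np.float64(-0.149)],[[-0.09,-0.002,0.003],np.float64(-0.224)],[[-0.12,-0.002,0.004],np.float64(-0.299)],[[-0.151,-0.003,0.005],np.float64(-0.373)]]
   -> [ 0.4236 -0.3997  0.2834] -86.7
[[[-0.024,-0.017,0.001],np.float64(-0.075)],[[-0.049,-0.034,0.002],np.float64(-0.149)],[[-0.074,-0.052,0.003],np.float64(-0.224)],[[-0.099,-0.069,0.005],np.float64(-0.299)],[[-0.124,-0.086,0.006],np.float64(-0.373)]]
   -> [ 0.4866 -0.2968  0.2786] -53.2
[[[-0.011,-0.028,0.001],np.float64(-0.075)],[[-0.022,-0.056,0.002],np.float64(-0.149)],[[-0.033,-0.084,0.003],np.float64(-0.224)],[[-0.044,-0.112,0.004],np.float64(-0.299)],[[-0.055,-0.14,0.005],np.float64(-0.373)]]
   -> [ 0.5499 -0.1944  0.2746] -19.6
[[[0.006,-0.03,0.001],np.float64(-0.075)],[[0.012,-0.06,0.002],np.float64(-0.15)],[[0.018,-0.089,0.003],np.float64(-0.224)],[[0.025,-0.119,0.005],np.float64(-0.299)],[[0.031,-0.148,0.006],np.float64(-0.373)]]
   -> [ 0.613  -0.0912  0.2698] 14.0
```

Call:
send_rows:
  deltas:
    - [[-0.026, 0.016, 0.001], -0.075]
    - [[-0.051, 0.032, 0.002], -0.149]
    - [[-0.077, 0.049, 0.003], -0.224]
    - [[-0.102, 0.065, 0.004], -0.298]
    - [[-0.128, 0.081, 0.006], -0.373]
  gripper: 0

```text
clock: 1.67
tool_pos: [0.3609, -0.502, 0.2875]
orientation: [-180.0, -0.0, -120.0]
force: [0.6, 0.7, -0.4]
opening: 0.06
gripper_force: 0.0
```

Call:
send_rows:
  deltas:
    - [[-0.03, -0.001, 0.001], -0.075]
    - [[-0.06, -0.001, 0.002], -0.149]
    - [[-0.09, -0.002, 0.003], -0.224]
    - [[-0.12, -0.002, 0.004], -0.299]
    - [[-0.151, -0.003, 0.005], -0.373]

```text
clock: 2.08
tool_pos: [0.424, -0.3987, 0.2835]
orientation: [-180.0, -0.0, -86.4]
force: [-0.2, -0.9, 0.6]
opening: 0.0264
gripper_force: 0.0
```

Call:
send_rows:
  deltas:
    - [[-0.024, -0.017, 0.001], -0.075]
    - [[-0.049, -0.034, 0.002], -0.149]
    - [[-0.074, -0.052, 0.003], -0.224]
    - [[-0.099, -0.069, 0.005], -0.299]
    - [[-0.124, -0.086, 0.006], -0.373]

```text
clock: 2.5
tool_pos: [0.4871, -0.2957, 0.2786]
orientation: [-180.0, -0.0, -52.8]
force: [0.0, 0.6, -0.2]
opening: 0.0006
gripper_force: 0.0
```

Call:
send_rows:
  deltas:
    - [[-0.011, -0.028, 0.001], -0.075]
    - [[-0.022, -0.056, 0.002], -0.149]
    - [[-0.033, -0.084, 0.003], -0.224]
    - [[-0.044, -0.112, 0.004], -0.299]
    - [[-0.055, -0.14, 0.005], -0.373]

```text
clock: 2.92
tool_pos: [0.5504, -0.1933, 0.2747]
orientation: [-180.0, -0.0, -19.3]
force: [-0.4, -0.7, 0.1]
opening: 0.0007
gripper_force: 0.0
```

Call:
send_rows:
  deltas:
    - [[0.006, -0.03, 0.001], -0.075]
    - [[0.012, -0.06, 0.002], -0.15]
    - [[0.018, -0.089, 0.003], -0.224]
    - [[0.025, -0.119, 0.005], -0.299]
    - [[0.031, -0.148, 0.006], -0.373]

```text
clock: 3.33
tool_pos: [0.6136, -0.09, 0.2698]
orientation: [180.0, -0.0, 14.3]
force: [0.5, 1.1, -1.2]
opening: 0.0007
gripper_force: 0.0
```

```bash
python3 - <<'E'
from h import *
o=ctrl.get_obs(); print(o["tool_pos"],o["orientation"],o["joint_pos"],o["opening"])
p=ctrl.snapshot("side")
a=p["color"][150:360,180:460,::-1]; cv2.imwrite("pics/side1.png",cv2.resize(a,(800,600)))
# plan: descend to tip z 36mm -> TCP .102, then sweep
s=state(); g=(np.array([.613,-.091,.102]),14.2)
cur=plan(line(s,g,10))
print("SWEEP")
rows=[]
for th in np.linspace(-70,PTR-360+25,45):   # coarse: stop 25 deg early
    t=np.array([np.sin(np.radians(th)),-np.cos(np.radians(th))])
    X=C+.103*u(th)-t*.0205
    rows.append((np.array([*X,.102]),th+90))
print(rows[0],rows[-1])
plan(rows,cur)
E
```

```text
[ 0.6135703  -0.0900496   0.26976392] [ 1.79996855e+02 -1.14164435e-02  1.43133481e+01] [ 9.66791355e+00  1.62799250e+01 -8.46868975e+00  2.43367727e-03
 -6.52397516e+01  9.46444152e+01] 0.0006817808670186967
[[[-0.0,0.0,0.021],np.float64(0.001)],[[-0.001,0.001,0.042],np.float64(0.002)],[[-0.001,0.001,0.063],np.float64(0.002)],[[-0.002,0.001,0.084],np.float64(0.003)],[[-0.002,0.002,0.105],np.float64(0.004)]]
   -> [ 0.6144 -0.0893  0.1853] 14.5
[[[-0.001,0.0,0.02],np.float64(0.001)],[[-0.001,0.001,0.041],np.float64(0.001)],[[-0.001,0.001,0.062],np.float64(0.002)],[[-0.002,0.001,0.083],np.float64(0.003)],[[-0.002,0.002,0.104],np.float64(0.004)]]
   -> [ 0.6132 -0.0913  0.1021] 14.2
SWEEP
(array([ 0.59919177, -0.09477693,  0.102     ]), np.float64(20.0)) (array([ 0.45628123, -0.06166895,  0.102     ]), np.float64(-68.6))
[[[-0.018,-0.0,0.0],np.float64(-0.065)],[[-0.023,0.001,0.0],np.float64(-0.042)],[[-0.027,0.002,0.0],np.float64(-0.02)],[[-0.032,0.003,0.0],np.float64(0.002)],[[-0.036,0.004,0.0],np.float64(0.025)]]
   -> [ 0.5861 -0.1014  0.1021] 11.9
[[[-0.005,0.001,0.0],np.float64(0.
[... 1132 characters left out ...]
[[-0.004,0.0,0.0],np.float64(0.022)],[[-0.009,0.001,0.0],np.float64(0.045)],[[-0.013,0.001,0.0],np.float64(0.067)],[[-0.018,0.002,0.0],np.float64(0.09)],[[-0.023,0.002,0.0],np.float64(0.112)]]
   -> [ 0.481  -0.0885  0.1021] -48.5
[[[-0.004,0.001,0.0],np.float64(0.022)],[[-0.009,0.001,0.0],np.float64(0.045)],[[-0.013,0.002,0.0],np.float64(0.067)],[[-0.018,0.002,0.0],np.float64(0.089)],[[-0.023,0.002,0.0],np.float64(0.112)]]
   -> [ 0.4676 -0.0758  0.1021] -58.6
[[[-0.004,0.001,0.0],np.float64(0.022)],[[-0.009,0.002,0.0],np.float64(0.045)],[[-0.013,0.002,0.0],np.float64(0.067)],[[-0.018,0.003,0.0],np.float64(0.089)],[[-0.022,0.003,0.0],np.float64(0.112)]]
   -> [ 0.4563 -0.062   0.1021] -68.6
```

View pics/side1.png

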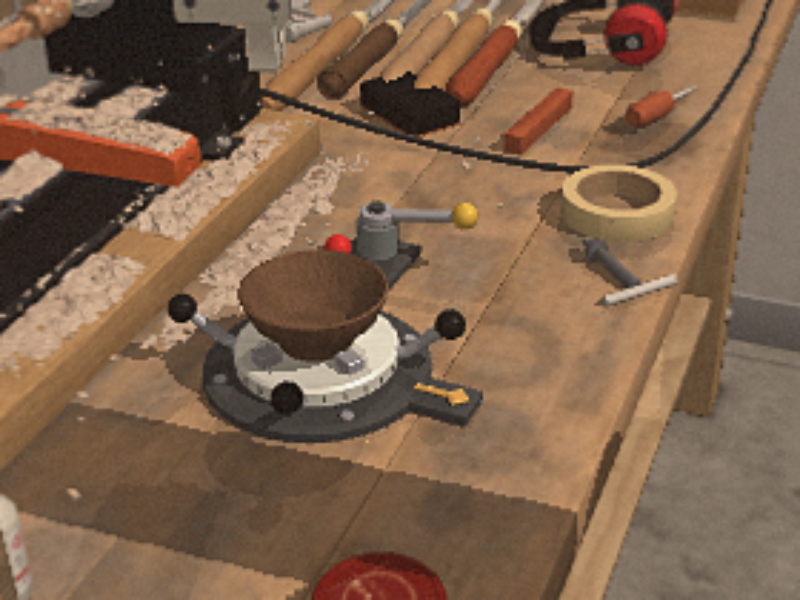

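The close side view shows the red knob at crop (338,244) beside the lever post, the yellow knob at (465,215) and the pointer at (445,393). The place where the finger comes down is clear.

Call:
send_rows:
  deltas:
    - [[0, 0, 0.021], 0]
    - [[-0.001, 0.001, 0.042], 0]
    - [[-0.001, 0.001, 0.063], 0]
    - [[-0.002, 0.001, 0.084], 0]
    - [[-0.002, 0.002, 0.105], 0]

```text
clock: 3.8
tool_pos: [0.6117, -0.0932, 0.1852]
orientation: [180.0, -0.0, 13.9]
force: [-0.5, 0.5, 0.2]
opening: 0.0003
gripper_force: 0.0
```

Call:
send_rows:
  deltas:
    - [[-0.001, 0, 0.02], 0]
    - [[-0.001, 0.001, 0.041], 0]
    - [[-0.001, 0.001, 0.062], 0]
    - [[-0.002, 0.001, 0.083], 0]
    - [[-0.002, 0.002, 0.104], 0]

```text
clock: 4.22
tool_pos: [0.6106, -0.0952, 0.1019]
orientation: [180.0, -0.0, 13.9]
force: [0.2, 1.0, 0.3]
opening: 0.0002
gripper_force: 0.0
```

Call:
send_rows:
  deltas:
    - [[-0.01, 0, 0], 0]
    - [[-0.018, 0.001, 0], 0]
    - [[-0.025, 0.002, 0], 0.005]
    - [[-0.031, 0.003, 0], 0.015]
    - [[-0.036, 0.004, 0], 0.025]

```text
clock: 4.63
tool_pos: [0.5839, -0.1052, 0.104]
orientation: [180.0, -0.2, 11.6]
force: [1.5, 2.1, -0.5]
opening: 0.0003
gripper_force: 1.0
```

```bash
python3 - <<'E'
from h import *
o=ctrl.get_obs(); print(o["tool_pos"],o["orientation"],o["force"])
p=ctrl.snapshot("top")
a=p["color"][130:340,180:460,::-1]; cv2.imwrite("pics/top2.png",cv2.resize(a,(800,600)))
E
```

```text
[ 0.58387145 -0.10516289  0.10396524] [ 1.79992757e+02 -1.77700787e-01  1.16176132e+01] [ 1.48457966  2.10713234 -0.45562649]
```

View pics/top2.png

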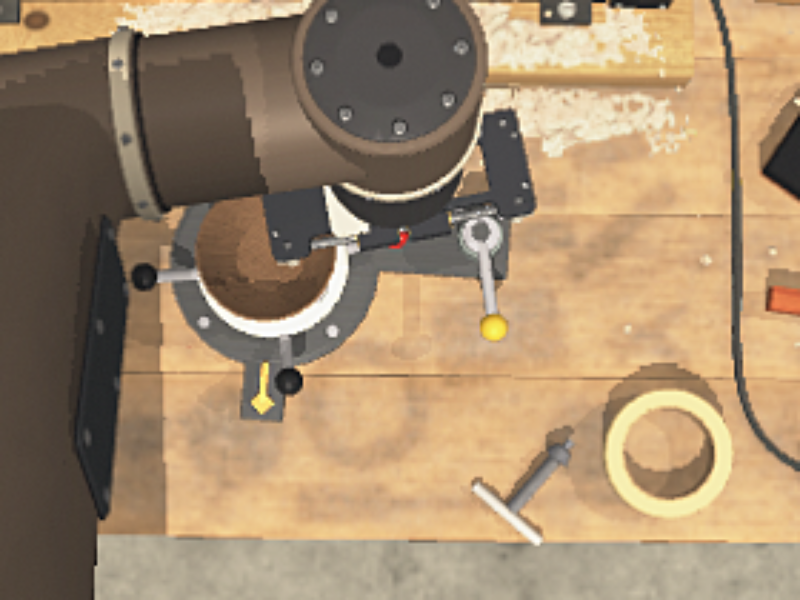

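The wheel has started turning: the red knob is at crop (402,238) against the finger, and the near black knob is at (289,381). I'll carry on with the sweep.

```bash
python3 - <<'E'
from h import *
rows=[]
for th in np.linspace(-80.5,PTR-360+22,30):
    t=np.array([np.sin(np.radians(th)),-np.cos(np.radians(th))])
    X=C+.103*u(th)-t*.0205
    rows.append((np.array([*X,.102]),float(th+90)))
plan(rows)
E
```

```text
[[[-0.001,-0.003,0.002],np.float64(0.023)],[[-0.007,-0.002,0.002],np.float64(0.054)],[[-0.014,-0.002,0.002],np.float64(0.085)],[[-0.02,-0.001,0.002],np.float64(0.116)],[[-0.027,-0.001,0.002],np.float64(0.147)]]
   -> [ 0.5618 -0.109   0.1023] -1.7
[[[-0.006,0.001,0.0],np.float64(0.031)],[[-0.012,0.001,0.0],np.float64(0.062)],[[-0.019,0.002,0.0],np.float64(0.093)],[[-0.025,0.002,0.0],np.float64(0.124)],[[-0.031,0.002,0.0],np.float64(0.155)]]
   -> [ 0.537  -0.1098  0.1023] -15.6
[[[-0.007,0.001,0.0],np.float64(0.031)],[[-0.013,0.002,0.0],np.float64(0.062)],[[-0.02,0.002,0.0],np.float64(0.094)],[[-0.026,0.003,0.0],np.float64(0.125)],[[-0.032,0.002,0.0],np.float64(0.156)]]
   -> [ 0.5119 -0.1045  0.1023] -29.7
[[[-0.007,0.002,0.0],np.float64(0.031)],[[-0.013,0.002,0.0],np.float64(0.062)],[[-0.019,0.003,0.0],np.float64(0.093)],[[-0.026,0.003,0.0],np.float64(0.124)],[[-0.032,0.003,0.0],np.float64(0.155)]]
   -> [ 0.4885 -0.0939  0.1023] -43.6
[[[-0.006,0.001,0.0],np.float64(0.031)],[[-0.013,0.002,0.0],np.float64(0.062)],[[-0.019,0.002,0.0],np.float64(0.093)],[[-0.026,0.002,0.0],np.float64(0.124)],[[-0.032,0.002,0.0],np.float64(0.155)]]
   -> [ 0.4689 -0.0774  0.1023] -57.6
[[[-0.006,0.001,0.0],np.float64(0.031)],[[-0.013,0.002,0.0],np.float64(0.063)],[[-0.019,0.003,0.0],np.float64(0.094)],[[-0.025,0.003,0.0],np.float64(0.125)],[[-0.032,0.003,0.0],np.float64(0.156)]]
   -> [ 0.4531 -0.057   0.1023] -71.6
```

Call:
send_rows:
  deltas:
    - [[-0.001, -0.003, 0], 0.023]
    - [[-0.007, -0.002, 0], 0.054]
    - [[-0.014, -0.002, 0], 0.085]
    - [[-0.02, -0.001, 0], 0.116]
    - [[-0.027, -0.001, 0], 0.147]

```text
clock: 5.1
tool_pos: [0.5631, -0.1087, 0.1037]
orientation: [-180.0, -0.2, -1.7]
force: [1.9, 0.8, 0.2]
opening: 0.0005
gripper_force: 1.1
```

Call:
send_rows:
  deltas:
    - [[-0.006, 0.001, 0], 0.031]
    - [[-0.012, 0.001, 0], 0.062]
    - [[-0.019, 0.002, 0], 0.093]
    - [[-0.025, 0.002, 0], 0.124]
    - [[-0.031, 0.002, 0], 0.155]

```text
clock: 5.52
tool_pos: [0.5381, -0.1099, 0.1037]
orientation: [-180.0, -0.2, -15.6]
force: [3.3, -0.4, -0.3]
opening: -0.0001
gripper_force: 1.1
```

Call:
send_rows:
  deltas:
    - [[-0.007, 0.001, 0], 0.031]
    - [[-0.013, 0.002, 0], 0.062]
    - [[-0.02, 0.002, 0], 0.094]
    - [[-0.026, 0.003, 0], 0.125]
    - [[-0.032, 0.002, 0], 0.156]

```text
clock: 5.93
tool_pos: [0.5128, -0.1047, 0.1036]
orientation: [-179.9, -0.1, -29.7]
force: [2.0, -1.7, -0.4]
opening: 0.0002
gripper_force: 1.0
```

```bash
python3 - <<'E'
from h import *
o=ctrl.get_obs(); print(o["tool_pos"],o["orientation"],o["force"])
p=ctrl.snapshot("top")
a=p["color"][130:340,180:460,::-1]; cv2.imwrite("pics/top3.png",cv2.resize(a,(800,600)))
E
```

```text
[ 0.51283864 -0.10466055  0.10363805] [-1.79936191e+02 -1.26942069e-01 -2.96533613e+01] [ 2.00711716 -1.70660676 -0.35073516]
```

View pics/top3.png

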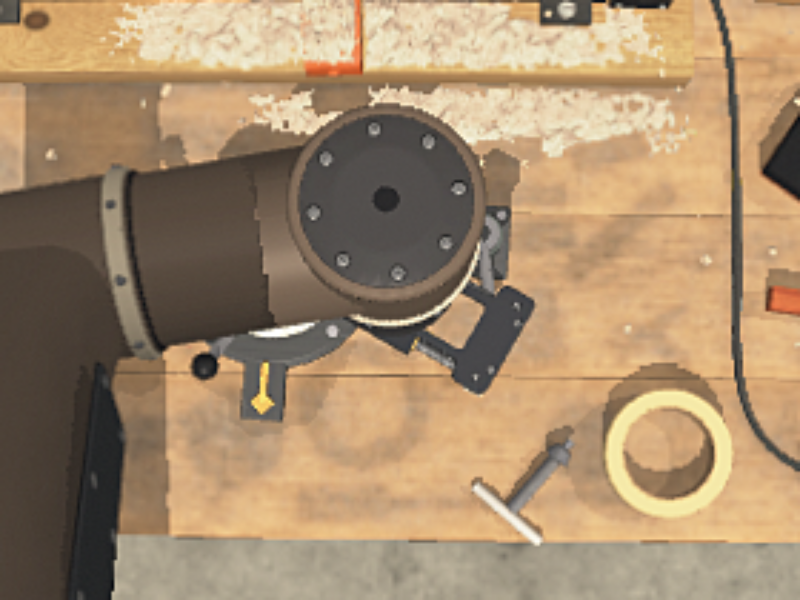

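The black knob has moved to crop (204,366), so the sweep is working. The hand hides the red knob from above, so I'll use the side camera after the next moves.

Call:
send_rows:
  deltas:
    - [[-0.007, 0.002, 0], 0.031]
    - [[-0.013, 0.002, 0], 0.062]
    - [[-0.019, 0.003, 0], 0.093]
    - [[-0.026, 0.003, 0], 0.124]
    - [[-0.032, 0.003, 0], 0.155]

```text
clock: 6.4
tool_pos: [0.4894, -0.094, 0.1034]
orientation: [-179.9, -0.1, -43.5]
force: [2.2, -1.5, 0.1]
opening: 0.001
gripper_force: 1.1
```

Call:
send_rows:
  deltas:
    - [[-0.006, 0.001, 0], 0.031]
    - [[-0.013, 0.002, 0], 0.062]
    - [[-0.019, 0.002, 0], 0.093]
    - [[-0.026, 0.002, 0], 0.124]
    - [[-0.032, 0.002, 0], 0.155]

```text
clock: 6.82
tool_pos: [0.4694, -0.0775, 0.1033]
orientation: [-179.9, -0.0, -57.5]
force: [0.6, -1.9, 1.3]
opening: 0.0005
gripper_force: 1.0
```

Call:
send_rows:
  deltas:
    - [[-0.006, 0.001, 0], 0.031]
    - [[-0.013, 0.002, 0], 0.063]
    - [[-0.019, 0.003, 0], 0.094]
    - [[-0.025, 0.003, 0], 0.125]
    - [[-0.032, 0.003, 0], 0.156]

```text
clock: 7.23
tool_pos: [0.4539, -0.0572, 0.1034]
orientation: [-179.9, -0.0, -71.5]
force: [1.0, -1.0, 1.6]
opening: 0.0005
gripper_force: 1.2
```

```bash
python3 - <<'E'
from h import *
o=ctrl.get_obs(); print(o["tool_pos"],o["orientation"],o["force"])
p=ctrl.snapshot("side")
a=p["color"][200:350,210:410,::-1]; cv2.imwrite("pics/side4.png",cv2.resize(a,(800,600)))
for g in (-183.6+22,): print(proj(p,[[*(C+.1*u(g)),.05],[*(C+.1*u(PTR)),.05]]))
find(p,"red_knob",.05)
E
```

```text
[ 0.45386976 -0.0571948   0.10335729] [-1.79908289e+02 -3.11153804e-02 -7.15167403e+01] [ 0.9648674  -1.00431515  1.55554111]
[[337.06947958 260.73631522]
 [332.961819   270.86601738]]
red_knob 0.78 [286.7 264.1] [0.5428 0.0119 0.05  ]
```

View pics/side4.png

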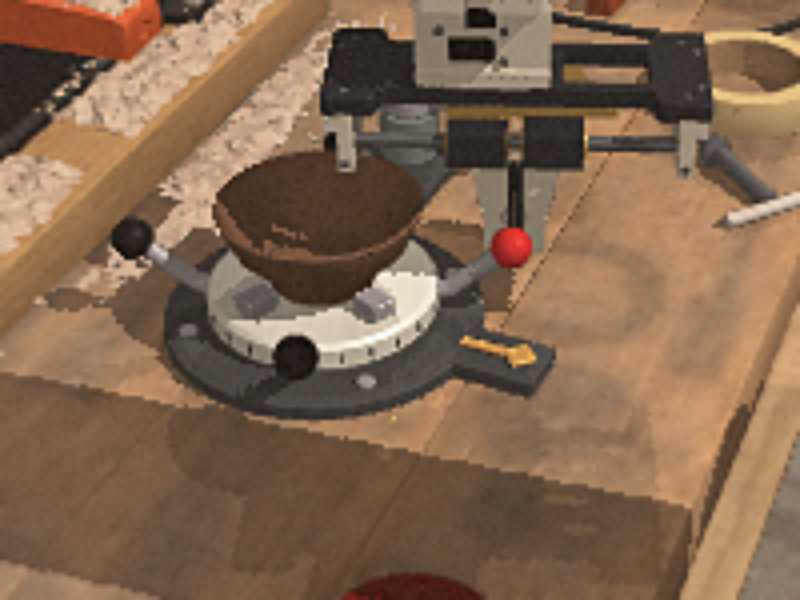

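The side view shows the red knob at crop (512,246), which is pixel (338,261.5). The prediction for 22° short was (337,261), so the model holds. I'll push the last 22° gently.

```bash
python3 - <<'E'
from h import *
p=ctrl.snapshot("side"); uv,n=blob(p,"red",(338,261),9); X=atz(p,uv,.05); d=X[:2]-C
print(uv,n,X.round(4),np.linalg.norm(d),np.degrees(np.arctan2(d[1],d[0])))
rows=[]
for th in list(np.linspace(-163.6,-182.1,10)):
    t=np.array([np.sin(np.radians(th)),-np.cos(np.radians(th))])
    X=C+.103*u(th)-t*.0205
    rows.append((np.array([*X,.1033]),float(th+90)))
plan(rows)
E
```

```text
[337.35802469 261.64197531] 81 [ 0.4481 -0.0336  0.05  ] 0.10074750590130206 -163.53348719999815
[[[-0.005,0.001,-0.0],np.float64(0.025)],[[-0.009,0.001,-0.0],np.float64(0.048)],[[-0.014,0.002,-0.0],np.float64(0.071)],[[-0.019,0.002,-0.0],np.float64(0.094)],[[-0.023,0.002,-0.0],np.float64(0.117)]]
   -> [ 0.4459 -0.0402  0.103 ] -81.8
[[[-0.005,0.001,-0.0],np.float64(0.023)],[[-0.01,0.002,-0.0],np.float64(0.046)],[[-0.014,0.002,-0.0],np.float64(0.068)],[[-0.019,0.003,-0.0],np.float64(0.091)],[[-0.024,0.003,-0.0],np.float64(0.114)]]
   -> [ 0.4408 -0.0215  0.103 ] -92.1
```

Call:
send_rows:
  deltas:
    - [[-0.005, 0.001, 0], 0.025]
    - [[-0.009, 0.001, 0], 0.048]
    - [[-0.014, 0.002, 0], 0.071]
    - [[-0.019, 0.002, 0], 0.094]
    - [[-0.023, 0.002, 0], 0.117]

```text
clock: 7.8
tool_pos: [0.4458, -0.0406, 0.1028]
orientation: [180.0, -0.0, -81.9]
force: [-0.3, -1.8, 1.4]
opening: 0.0003
gripper_force: 1.0
```

Call:
send_rows:
  deltas:
    - [[-0.005, 0.001, 0], 0.023]
    - [[-0.01, 0.002, 0], 0.046]
    - [[-0.014, 0.002, 0], 0.068]
    - [[-0.019, 0.003, 0], 0.091]
    - [[-0.022, 0.003, 0], 0.11]

```text
clock: 8.22
tool_pos: [0.4412, -0.0234, 0.1028]
orientation: [-180.0, -0.0, -91.8]
force: [-0.3, -3.4, 0.3]
opening: 0.0003
gripper_force: 1.0
```

```bash
python3 - <<'E'
from h import *
print(state())
p=ctrl.snapshot("side"); uv,n=blob(p,"red",(333,270),10); X=atz(p,uv,.05); d=X[:2]-C
print(uv,n,X.round(4),np.linalg.norm(d),np.degrees(np.arctan2(d[1],d[0])))
q=ctrl.snapshot("top"); 
for s in ("red_knob",): find(q,s,.05)
a=np.hstack([cv2.resize(q["color"][190:310,230:310],(400,600)),cv2.resize(p["color"][240:300,290:350],(400,400))[:, :].repeat(1,0) if 0 else cv2.resize(p["color"][230:320,300:360],(400,600))])
cv2.imwrite("pics/both5.png",a[:,:,::-1])
E
```

```text
(array([ 0.44118703, -0.02335819,  0.10279171]), np.float64(-91.84729671057343))
[333.74117647 270.6       ] 85 [ 4.438e-01 -2.000e-04  5.000e-02] 0.10106106950992085 177.25567284279177
red_knob 0.82 [277.  205.2] [ 0.5765 -0.0117  0.05  ]
red_knob 0.47 [364.9 304.3] [ 0.3573 -0.2102  0.05  ]
```

View pics/both5.png

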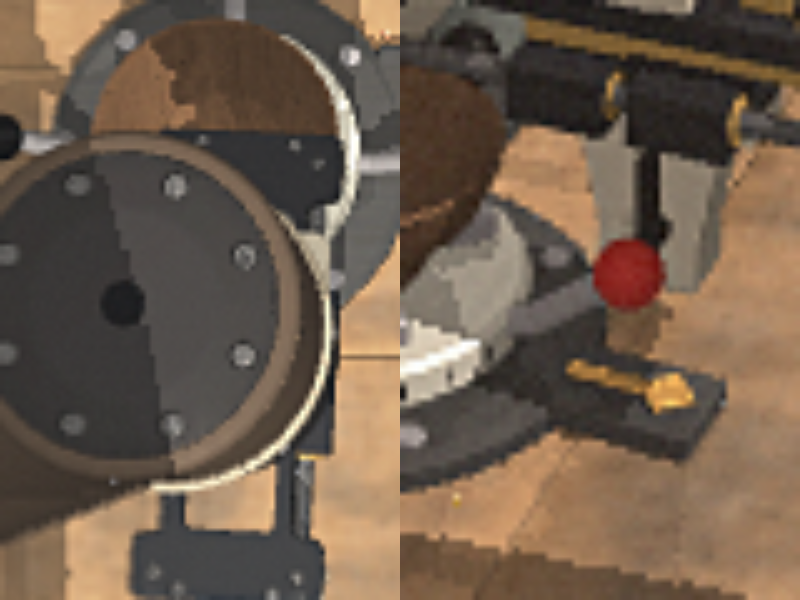

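The red knob stands over the pointer: in the side view it measures 177.3° against a target of 176.4°. Next I'll back off and approach the lever from its wheel side.

```bash
cat >> h.py <<'E'
P=np.array([.5643,-.1716])
def lev(phi,gap=0,z=.103,r=.072):
    v=u(phi+90); X=P+r*u(phi)-v*(.0205+gap); return (np.array([*X,z]),phi+90-360.)
E
python3 - <<'E'
from h import *
s=state(); a=(np.array([.443,-.06,.103]),-91.8); b=lev(187.4,.02)
rows=line(s,a,5)+line(a,b,10)
cur=plan(rows); print("LEVER")
plan(line(b,lev(187.4),3)+[lev(f) for f in np.linspace(187.4,215,12)],cur)
p=ctrl.snapshot("side"); print(blob(p,"red",(333,270),10))
E
```

```text
[[[0.009,-0.001,-0.0],np.float64(0.0)],[[0.018,-0.001,-0.0],np.float64(0.0)],[[0.027,-0.002,-0.0],np.float64(0.0)],[[0.037,-0.003,-0.0],np.float64(0.001)],[[0.046,-0.004,-0.0],np.float64(0.001)]]
   -> [ 0.4433 -0.0602  0.1027] -91.8
[[[0.01,-0.006,-0.0],np.float64(-0.01)],[[0.02,-0.011,-0.0],np.float64(-0.021)],[[0.03,-0.017,-0.0],np.float64(-0.031)],[[0.039,-0.023,-0.0],np.float64(-0.041)],[[0.049,-0.029,-0.0],np.float64(-0.051)]]
   -> [ 0.4652 -0.1001  0.1027] -87.2
[[[0.011,-0.005,-0.0],np.float64(-0.011)],[[0.021,-0.01,-0.0],np.float64(-0.021)],[[0.031,-0.015,-0.0],np.float64(-0.031)],[[0.042,-0.021,-0.0],np.float64(-0.041)],[[0.052,-0.026,-0.0],np.float64(-0.051)]]
   -> [ 0.488  -0.1406  0.1027] -82.6
LEVER
[[[0.008,0.0,-0.0],np.float64(-0.0)],[[0.017,0.0,-0.0],np.float64(-0.0)],[[0.025,0.0,-0.0],np.float64(-0.0)],[[0.025,0.0,-0.0],np.float64(-0.0)],[[0.029,0.001,-0.0],np.float64(-0.028)]]
   -> [ 0.4902 -0.1637  0.1027] -80.1
[[[0.004,0.001,-0.0],np.float64(-0.028)],[[0.008,0.002,-0.0],np.float64(-0.056)],[[0.012,0.003,-0.0],np.float64(-0.084)],[[0.016,0.003,-0.0],np.float64(-0.112)],[[0.02,0.004,-0.0],np.float64(-0.14)]]
   -> [ 0.4898 -0.18    0.1027] -67.5
[[[0.004,0.001,-0.0],np.float64(-0.028)],[[0.008,0.002,-0.0],np.float64(-0.055)],[[0.012,0.002,-0.0],np.float64(-0.083)],[[0.016,0.003,-0.0],np.float64(-0.111)],[[0.02,0.003,-0.0],np.float64(-0.139)]]
   -> [ 0.4937 -0.1957  0.1027] -55.0
(array([333.74117647, 270.72941176]), 85)
```

Call:
send_rows:
  deltas:
    - [[0.009, 0, 0], 0]
    - [[0.018, -0.001, 0], 0]
    - [[0.027, -0.002, 0], 0]
    - [[0.037, -0.003, 0], 0]
    - [[0.046, -0.004, 0], 0]

```text
clock: 8.83
tool_pos: [0.443, -0.0611, 0.1025]
orientation: [180.0, -0.0, -91.9]
force: [-0.5, 0.6, 0.2]
opening: 0.0002
gripper_force: 0.0
```

Call:
send_rows:
  deltas:
    - [[0.01, -0.006, 0], -0.01]
    - [[0.02, -0.011, 0], -0.021]
    - [[0.03, -0.017, 0], -0.031]
    - [[0.039, -0.023, 0], -0.041]
    - [[0.049, -0.029, 0], -0.051]

```text
clock: 9.25
tool_pos: [0.4651, -0.1011, 0.1025]
orientation: [180.0, 0.0, -87.3]
force: [1.0, -0.1, -0.2]
opening: 0.0004
gripper_force: 0.0
```

Call:
send_rows:
  deltas:
    - [[0.011, -0.005, 0], -0.011]
    - [[0.021, -0.01, 0], -0.021]
    - [[0.031, -0.015, 0], -0.031]
    - [[0.042, -0.021, 0], -0.041]
    - [[0.052, -0.026, 0], -0.051]

```text
clock: 9.67
tool_pos: [0.4879, -0.1418, 0.1025]
orientation: [180.0, -0.0, -82.7]
force: [0.2, 0.8, 0.4]
opening: 0.0002
gripper_force: 0.0
```

```bash
python3 - <<'E'
from h import *
print(state())
p=ctrl.snapshot("side"); uv,n=blob(p,"red",(333,270),10); X=atz(p,uv,.05); d=X[:2]-C
print(uv,n,X.round(4),np.degrees(np.arctan2(d[1],d[0])))
q=ctrl.snapshot("top"); print(proj(q,[[*(C+.1*u(PTR)),.05],[.4902,-.1812,.053]]))
cv2.imwrite("pics/top6.png",cv2.resize(q["color"][190:310,230:390,::-1],(800,600)))
E
```

```text
(array([ 0.48789398, -0.14178046,  0.10246712]), np.float64(-82.67055207941429))
[333.73563218 270.72413793] 87 [4.436e-01 3.000e-04 5.000e-02] 177.02350152422187
[[270.01533878 263.58525417]
 [352.27473166 244.09867322]]
```

View pics/top6.png

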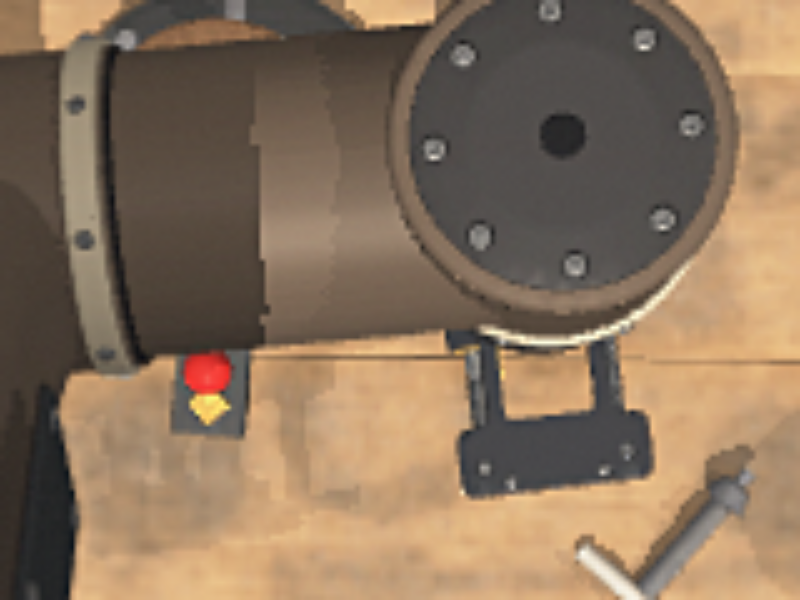

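From above, the red knob at crop (208,373) lines up with the arrow at (210,407), about 2 mm off. That is good enough to push the lever.

Call:
send_rows:
  deltas:
    - [[0.008, 0, 0], 0]
    - [[0.017, 0, 0], 0]
    - [[0.023, 0, 0], 0]
    - [[0.025, 0, 0], 0]
    - [[0.029, 0.001, 0], -0.028]

```text
clock: 10.18
tool_pos: [0.4896, -0.1638, 0.1025]
orientation: [180.0, 0.0, -80.2]
force: [-1.3, 1.5, 0.6]
opening: 0.0
gripper_force: 0.9
```

Call:
send_rows:
  deltas:
    - [[0.004, 0.001, 0], -0.028]
    - [[0.008, 0.002, 0], -0.056]
    - [[0.012, 0.003, 0], -0.084]
    - [[0.016, 0.003, 0], -0.112]
    - [[0.02, 0.004, 0], -0.14]

```text
clock: 10.6
tool_pos: [0.4893, -0.1799, 0.1025]
orientation: [180.0, 0.0, -67.5]
force: [-0.5, 2.3, 0.7]
opening: 0.0007
gripper_force: 0.8
```

Call:
send_rows:
  deltas:
    - [[0.004, 0.001, 0], -0.028]
    - [[0.008, 0.002, 0], -0.055]
    - [[0.012, 0.002, 0], -0.083]
    - [[0.016, 0.003, 0], -0.111]
    - [[0.02, 0.003, 0], -0.139]

```text
clock: 11.02
tool_pos: [0.4928, -0.1957, 0.1025]
orientation: [180.0, 0.0, -54.9]
force: [-0.6, 1.7, 0.0]
opening: 0.0005
gripper_force: 0.9
```

```bash
python3 - <<'E'
from h import *
print(state())
p=ctrl.snapshot("side"); uv,n=blob(p,"red",(333,270),10); X=atz(p,uv,.05); d=X[:2]-C
print(uv,np.degrees(np.arctan2(d[1],d[0])))
q=ctrl.snapshot("top")
for pp in (p,q): find(pp,"lever_knob",.053)
print("expect",P+.075*u(215))
plan([lev(f) for f in np.linspace(217,251,15)])
E
```

```text
(array([ 0.49283434, -0.19569772,  0.10249503]), np.float64(-54.94890707468595))
[333.73563218 270.72413793] 177.02350152422187
lever_knob 0.52 [315.9 224.4] [ 0.5483 -0.1615  0.053 ]
expect [ 0.5028636  -0.21461823]
[[[0.004,0.001,-0.001],np.float64(-0.024)],[[0.008,0.002,-0.001],np.float64(-0.051)],[[0.012,0.002,-0.001],np.float64(-0.078)],[[0.016,0.003,-0.001],np.float64(-0.105)],[[0.019,0.003,-0.001],np.float64(-0.132)]]
   -> [ 0.4999 -0.2095  0.1034] -43.3
[[[0.004,0.001,0.0],np.float64(-0.027)],[[0.008,0.002,0.0],np.float64(-0.054)],[[0.012,0.003,0.0],np.float64(-0.081)],[[0.016,0.003,0.0],np.float64(-0.108)],[[0.02,0.004,0.0],np.float64(-0.135)]]
   -> [ 0.5094 -0.2228  0.1034] -31.1
[[[0.004,0.001,0.0],np.float64(-0.027)],[[0.008,0.002,0.0],np.float64(-0.054)],[[0.012,0.002,0.0],np.float64(-0.081)],[[0.016,0.003,0.0],np.float64(-0.108)],[[0.02,0.003,0.0],np.float64(-0.135)]]
   -> [ 0.5218 -0.2332  0.1034] -19.0
```

The force shows the finger is still against the lever, so I'll keep pushing to the stop.

Call:
send_rows:
  deltas:
    - [[0.004, 0.001, 0], -0.024]
    - [[0.008, 0.002, 0], -0.051]
    - [[0.012, 0.002, 0], -0.078]
    - [[0.016, 0.003, 0], -0.105]
    - [[0.019, 0.003, 0], -0.132]

```text
clock: 11.63
tool_pos: [0.4995, -0.2094, 0.1024]
orientation: [180.0, 0.1, -43.2]
force: [-2.3, 0.7, 0.7]
opening: 0.0003
gripper_force: 1.0
```

Call:
send_rows:
  deltas:
    - [[0.004, 0.001, 0], -0.027]
    - [[0.008, 0.002, 0], -0.054]
    - [[0.012, 0.003, 0], -0.081]
    - [[0.016, 0.003, 0], -0.108]
    - [[0.02, 0.004, 0], -0.135]

```text
clock: 12.05
tool_pos: [0.5091, -0.2226, 0.1024]
orientation: [180.0, 0.1, -31.0]
force: [-1.4, 1.4, -0.3]
opening: 0.0004
gripper_force: 0.8
```

Call:
send_rows:
  deltas:
    - [[0.004, 0.001, 0], -0.027]
    - [[0.008, 0.002, 0], -0.054]
    - [[0.012, 0.002, 0], -0.081]
    - [[0.016, 0.003, 0], -0.108]
    - [[0.02, 0.003, 0], -0.135]

```text
clock: 12.47
tool_pos: [0.5205, -0.2327, 0.1021]
orientation: [180.0, 0.2, -18.9]
force: [-10.1, 8.1, 7.9]
opening: 0.0005
gripper_force: 6.1
```

```bash
python3 - <<'E'
from h import *
s=state(); print(s,ctrl.get_obs()["force"])
# a nudge further, hold, and retreat plans
e=(s[0]+np.array([*(u(341)*.002),0]),s[1])
cur=plan([e]*5)
p=ctrl.snapshot("side"); uv,n=blob(p,"red",(333,270),10); X=atz(p,uv,.05); d=X[:2]-C
print(uv,np.degrees(np.arctan2(d[1],d[0])))
E
```

```text
(array([ 0.52047904, -0.23273597,  0.10214455]), np.float64(-18.876257592923334)) [-10.14323931   8.11599865   7.90573531]
[[[0.002,0.0,0.0],np.float64(-0.0)],[[0.002,0.0,0.0],np.float64(-0.0)],[[0.002,0.0,0.0],np.float64(-0.0)],[[0.002,0.0,0.0],np.float64(-0.0)],[[0.002,0.0,0.0],np.float64(-0.0)]]
   -> [ 0.522  -0.2333  0.1021] -18.9
[333.79545455 270.70454545] 177.08701235698902
```

The force jumped to about 15 N, which means the lever is on its stop. The red knob hasn't moved. I'll back off, lift and move clear.

Call:
send_rows:
  deltas:
    - [[0, 0, 0], 0]
    - [[-0.01, 0, 0], 0]
    - [[-0.02, 0, 0], 0]
    - [[-0.03, 0, 0], 0]
    - [[-0.04, 0, 0], 0]

```text
clock: 12.93
tool_pos: [0.4909, -0.2224, 0.1027]
orientation: [-180.0, -0.0, -18.9]
force: [0.4, 0.3, 0.2]
opening: 0.0005
gripper_force: 0.0
```

Call:
send_rows:
  deltas:
    - [[0, 0, -0.04], 0]
    - [[0, 0, -0.08], 0]
    - [[0, 0, -0.12], 0]
    - [[0, 0, -0.16], 0]
    - [[0, 0, -0.2], 0]

```text
clock: 13.35
tool_pos: [0.4909, -0.2225, 0.2644]
orientation: [-180.0, -0.0, -18.9]
force: [1.2, -0.0, -0.8]
opening: 0.0006
gripper_force: 0.0
```

Call:
send_rows:
  deltas:
    - [[0, 0.04, 0], 0]
    - [[0, 0.08, 0], 0]
    - [[0, 0.12, 0], 0]
    - [[0, 0.16, 0], 0]
    - [[0, 0.2, 0], 0]

```text
clock: 13.77
tool_pos: [0.4389, -0.3749, 0.263]
orientation: [-180.0, -0.1, -18.9]
force: [0.6, -0.1, 0.3]
opening: 0.0002
gripper_force: 0.0
```

Call:
send_rows:
  deltas:
    - [[0, 0.04, 0], 0]
    - [[0, 0.08, 0], 0]
    - [[0, 0.1, 0], 0]
    - [[0, 0.1, 0], 0]
    - [[0, 0.1, 0], 0]

```text
clock: 14.18
tool_pos: [0.4131, -0.4501, 0.2622]
orientation: [-180.0, 0.0, -19.0]
force: [-0.7, 0.4, -0.2]
opening: 0.0006
gripper_force: 0.0
```

```bash
python3 - <<'E'
from h import *
print(state(),ctrl.get_obs()["force"])
q=ctrl.snapshot("top"); uv,n=blob(q,"red",(270,263),10); X=atz(q,uv,.05); d=X[:2]-C
print(uv,n,X,np.degrees(np.arctan2(d[1],d[0])))
e=P+.075*u(250.9); g=proj(q,[[*e,.053]])[0]
try:
    uv,n=blob(q,"yellow",g,10); Y=atz(q,uv,.053); d=Y[:2]-P; print(uv,g,n,Y,np.radians((np.degrees(np.arctan2(d[1],d[0]))%360)-PTR))
except Exception as ex: print(ex)
cv2.imwrite("pics/top7.png",cv2.resize(q["color"][130:340,180:460,::-1],(800,600)))
E
```

```text
(array([ 0.41314673, -0.45012336,  0.26221737]), np.float64(-19.007994600508233)) [-0.65467581  0.42410968 -0.2434394 ]
[271.04411765 263.55882353] 68 [ 0.44498532 -0.00101802  0.05      ] 177.71318297555223
[379.82857143 222.07142857] [379.7934822 222.2919895] 70 [ 0.5402564  -0.24255033  0.053     ] 1.3068945943933428
```

View pics/top7.png

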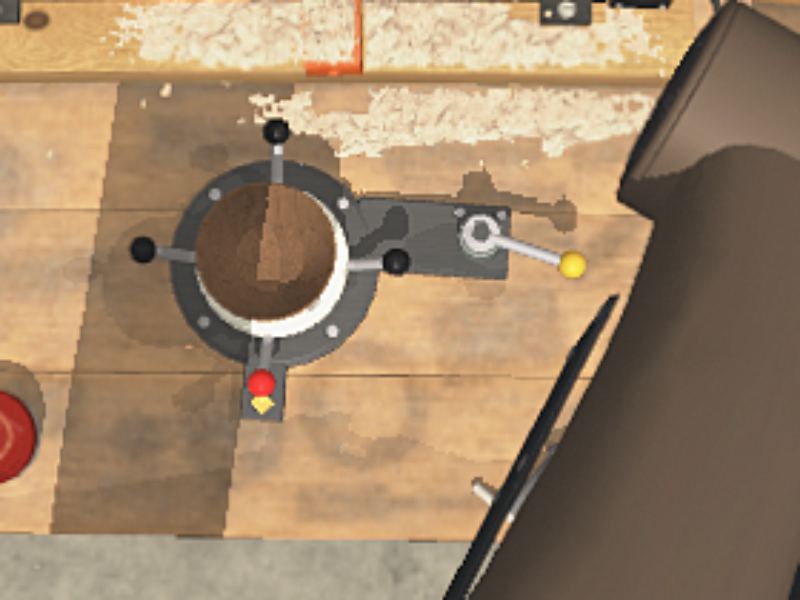

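The red knob, at crop (261,384), is over the pointer. The lever measures about 1.3 rad, with its knob at (572,264), and the arm is clear.

```bash
python3 -c "
from plant import ctrl
print(ctrl.close_job())"
```

```text
the job is handed in; nothing more can be done
None
```

The job is handed in, with no verdict returned: in the last picture the red knob stands over the pointer (about 1° off), the lever is on its stop at about 1.3 rad, and the arm is clear; I didn't re-measure the loose items, and the arm hid some of them.

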